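Find the heavy side of the shaker flywheel on the balancing rollers

TASK

Three pulleys stand in the wooden rack. Take the one with dark counterweights bolted to it, carry it upright without turning it, lower it gently so that both ends of its axle lie in the notches between the rollers of the balancing stand, and let go only once the axle rests there. Let it turn by itself until its heavy side hangs straight down and it is still; leave the other two pulleys standing in the rack.

Things in the scene. Friction and masses are not known exactly. Their poses are not given: they have to be found in the camera images.
- flywheel: Disc 110 mm across, 22 mm thick, upright in any rack slot; 16 mm axle, 130 mm long. Dark steel arc on both faces (13 mm thick each, 29 to 52 mm from the centre) on one side only, level with the axle at first; 0.7-0.9 kg. Origin: disc centre, 69 mm up. x: along axle; z: from weights to light side, up when settled. Grip across the bare faces at the top, above the axle; lifts straight out.
- roller_stand: Fixed grey stand, base 150 x 120 mm. Origin: underside centre; x: along the axle's seat (either way), z up. Four free rollers, 36 mm across, 10 mm wide: pairs at x = -45 and +45 mm, y = -20 and +20 mm, axes 65 mm up. The seated axle's centre is at y = 0, 82 mm up; the disc hangs at x = 0 between the pairs. Slight drag: the flywheel swings, then is still within 5 s.
- plain_pulley: Bystander in the rack: same 110 mm disc and axle, no counterweights. Origin: disc centre, 69 mm up; x along the axle. The rack, plywood, has three slots 125 mm apart in a row across the axles; a disc stands there on two rods between low guides (34 mm up).
- small_pulley: Bystander in the rack: smaller pulley, 80 mm across, 22 mm thick, same axle, no counterweights. Origin: disc centre, 52 mm up; x along the axle.

How it is judged:
By the outcome, as a careful person would: the job done as asked, in the order asked, and still so for the second after the job is handed in, with the robot touching nothing.
It also fails if it takes over 48 s, if anything falls off the work surface, if the arm or the gripper's body presses on something with over 40 N, if the wrist force passes 120 N, or if a joint passes its speed limit or range.

ROBOT

A 6-joint arm with a two-finger parallel gripper is mounted at the origin on the work surface. World frame = base frame: x ahead of the robot, y to its left, z up, the work surface at z = 0. Lengths are in mm, angles in rad, forces in N, time in s.
With the tool pointing down it reaches from about 350 to 925 mm from the base axis. Payload 6.4 kg.
Tool frame: the origin (TCP) lies on the centre line of the jaws, within the pads' length; the fingertips stand ahead of it and the grasp point (between the pads) lies 8 mm behind it (ctrl.finger_overhang is the z of the fingertips in the tool frame, in mm); z points along the fingers, y is the direction in which the jaws open and shut (so a half turn about z gives the same grasp; the last joint's range is limited). The gripper opens to 85 mm and grips with 20 to 120 N. Pads are 22 mm wide; open, the fingers measure 114 mm over their backs; the gripper's body (76 mm by 85 mm) begins 54 mm behind the grasp point. The pads swing forward as they close: fully open they stand 13 mm farther back than shut.
Start: joints at [-1.489, 0.245, 1.558, -0, 1.339, -0.174], TCP at [164.467, -628.86, 242.29] pointing down, gripper open.
Joint ranges: [-3.13, 3.13], [-1.02, 2.26], [0.13, 2.54], [-0.95, 4.09], [0.21, 2.88], [-2.74, 2.74]. Speed limits (rad/s): [2.57, 2.57, 3.14, 3.14, 3.14, 3.14].

INTERFACE

Orientations are given as [roll, pitch, yaw] about the fixed x, y, z axes, in that order (R = Rz(yaw) Ry(pitch) Rx(roll)).
In Python, from cell import ctrl gives the robot as it stands.
- The arm moves only by the tool apply_moves, never from a script. Its argument "motion" is a list of rows, each a list of 7 numbers: the shift along the tool's x, y, z in cm, then the turn, a rotation vector about the tool's x, y, z in rad, then the closure, from 0 (fully open) to 1 (shut). In form: [[tx, ty, tz, ax, ay, az, jaw], ...]. A call has 1 to 12 rows; each row is the pose to reach, as a shift and turn from the pose commanded when the call began, along the tool's axes at that moment; what a row does not reach only later rows make up. A row lasts 1/8 s, in which the tool goes at most 62.5 mm and 10.7 degrees, less where a joint would pass 70% of its speed; a pose out of reach is approached as far as the arm can. A call with a gripper value outside its range is refused whole. The fingers move at their own pace and stop on an object; "force" is the grip in N (left out, the last holds). Time passes only in rows, so rows that repeat a pose let the fingers close. It gives the time, the measured TCP pose, the force and the opening at its end, in the units of the state.
- ctrl.read_state(): the state, without advancing time (a new reading comes with each control period).
- ctrl.capture(name): name is "scene" or "top" or "wrist"; returns the picture (384x512x3 uint8, red, green, blue); there is no depth.
- ctrl.get_calibration(name): a dict with "fx", "fy", "cx", "cy" (pixels), "dist_coeffs" ([k1, k2, p1, p2, k3] as OpenCV has them; the pictures are not rectified), "R" (3x3) and "t" (3): a world point X has camera coordinates R X + t; the wrist camera has in their place "tool_from_camera" (4x4, takes a point from camera to tool coordinates, whose origin is the TCP and whose axes are the flange's). Camera axes: x right, y down, z forward; pixel columns grow to the right and rows downward; lengths in mm; the calibration is good to about 2 mm. A picture is of the moment at which its call begins: read the wrist's pose just before it. get_calibration takes no time and is no camera call.
- ctrl.close_job(): hands the job in, once; it reports no verdict.
The state is a dict: "time_s": time; "joint_positions": joint angles; "joint_velocities": joint speeds; "joint_torque": joint torques, N m; "ee_pos": TCP position; "ee_rot": TCP orientation; "wrist_force": force on the tool from outside, world axes, zero at the start; "torque": the same for the moment, N m; "gripper_width": finger opening in mm.
Only numpy, scipy, OpenCV 4.12 (cv2) and the standard library are available. Lean on these libraries where they do the work, as an engineer would, in place of code of your own. Each camera call takes 0.05 s, during which the arm holds its last target.

## Working session

There is one attempt and no reset: what is moved stays moved. The work goes in short steps, Python scripts to look and compute and a tool call to move; the robot and the scene stay as the last step left them, time stands still between calls to the robot, and variables do not carry over. Pictures are saved under pics/ and viewed, and the job is handed in when it is done.

Besides the shell and the picture viewer there is one more tool, called after "Emit:" as a command line: name --pt "numbers of a row" for each row, then --argument value for the rest. apply_moves: Moves the arm, as the interface text tells. Its arguments: {"type":"object","properties":{"motion":{"type":"array"},"force":{"type":"number"}},"required":["motion"]}

```bash
mkdir -p pics; ls; python3 - <<'E'
from cell import ctrl
import cv2
print(ctrl.read_state()); print(ctrl.finger_overhang)
for n in("scene","top","wrist"):
    im=ctrl.capture(n); cv2.imwrite(f"pics/{n}0.png",im[:,:,::-1]); print(n,ctrl.get_calibration(n))
E
```

```text
pics
{'time_s': 0.0, 'joint_positions': array([-1.48910153e+00,  2.45815692e-01,  1.55902575e+00,  5.77025784e-06,
        1.33873302e+00, -1.74069501e-01]), 'joint_velocities': array([ 1.36272158e-03,  1.56453721e-03, -6.42219179e-04,  6.93346883e-04,
        5.74734711e-05,  1.93772544e-04]), 'joint_torque': array([-4.91577011e-04, -4.29506493e+01, -3.26129258e+01, -1.64346789e-04,
        5.22638336e-03,  5.55662183e-06]), 'ee_pos': array([ 164.42093435, -628.29305033,  241.17297651]), 'ee_rot': array([-3.13964177e+00, -3.48759684e-04,  2.55762625e-01]), 'wrist_force': array([1.08321291, 0.15028695, 0.20339402]), 'torque': array([0.04405319, 0.03091664, 0.00965636]), 'gripper_width': 85.59773993986012}
11.0
scene {'fx': 497.2642189929986, 'fy': 497.2642189929986, 'cx': 258.0431732378428, 'cy': 187.95415277541824, 'dist_coeffs': array([0.00421786, 0.        , 0.        , 0.        , 0.        ]), 'R': array([[ 0.33359756,  0.94265512,  0.01067725],
       [ 0.7218414 , -0.24813587, -0.64604456],
       [-0.6063478 ,  0.22322617, -0.76322501]]), 't': array([-147.80884673, -363.73259
[... 323 characters left out ...]
, -6.72975695e-02],
       [ 6.72946449e-02, -3.00532907e-03, -9.97728620e-01]]), 't': array([ -39.98952456,  531.24228664, 1058.74268128])}
wrist {'fx': 306.7411175564328, 'fy': 306.7411175564328, 'cx': 253.20212288556104, 'cy': 188.11194634646424, 'dist_coeffs': array([-0.02175477,  0.        ,  0.        ,  0.        ,  0.        ]), 'tool_from_camera': array([[ 1.24803908e-03, -9.51656583e-01, -3.07161505e-01,
         7.90664289e+01],
       [ 9.99999213e-01,  1.14874518e-03,  5.04057883e-04,
        -1.32726896e+00],
       [-1.26839703e-04, -3.07161893e-01,  9.51657268e-01,
        -1.32285602e+02],
       [ 0.00000000e+00,  0.00000000e+00,  0.00000000e+00,
         1.00000000e+00]])}
```

View pics/scene0.png

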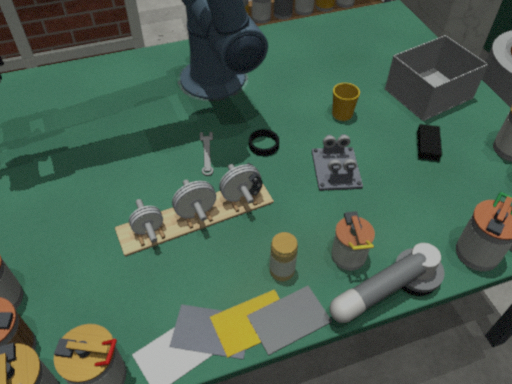

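View pics/top0.png

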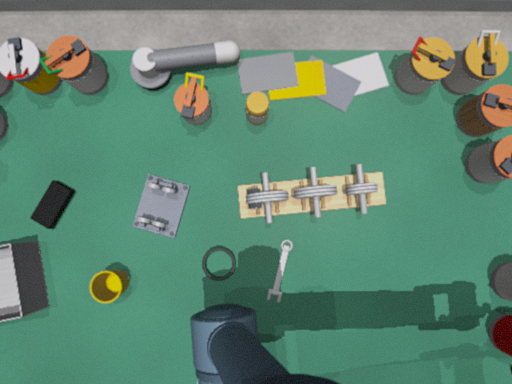

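View pics/wrist0.png

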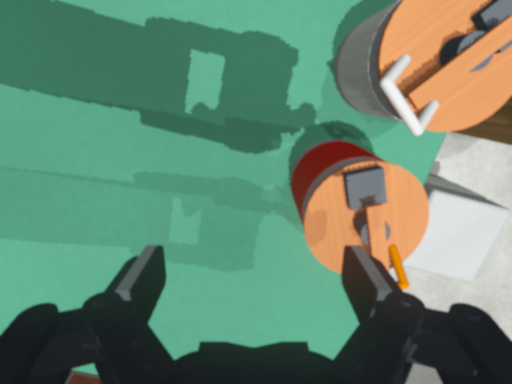

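The scene and top views show the rack with three pulleys. The one at the top-view left, (267,197), has a dark lump at (255,200). The stand is at about (161,206). I'll enlarge both.

```bash
python3 - <<'E'
import cv2
im=cv2.imread("pics/top0.png"); cv2.imwrite("pics/topc.png",cv2.resize(im[155:250,120:280],None,fx=5,fy=5,interpolation=cv2.INTER_CUBIC))
im=cv2.imread("pics/scene0.png"); cv2.imwrite("pics/scenec.png",cv2.resize(im[120:230,170:370],None,fx=4,fy=4,interpolation=cv2.INTER_CUBIC))
E
```

```text
(no output)
```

View pics/topc.png

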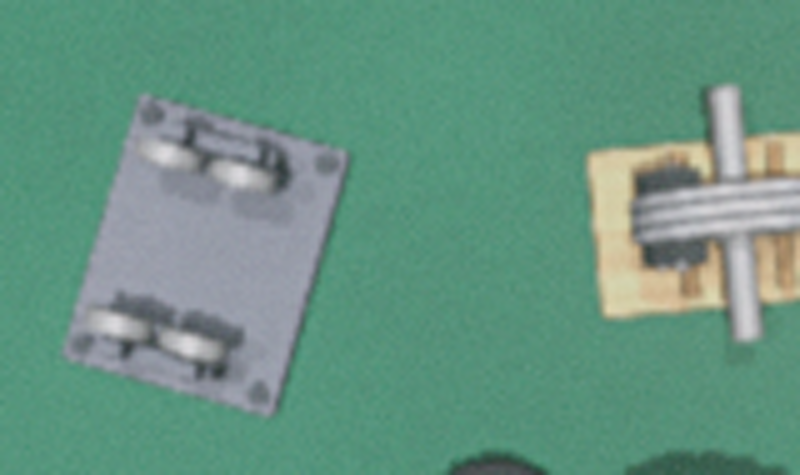

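View pics/scenec.png

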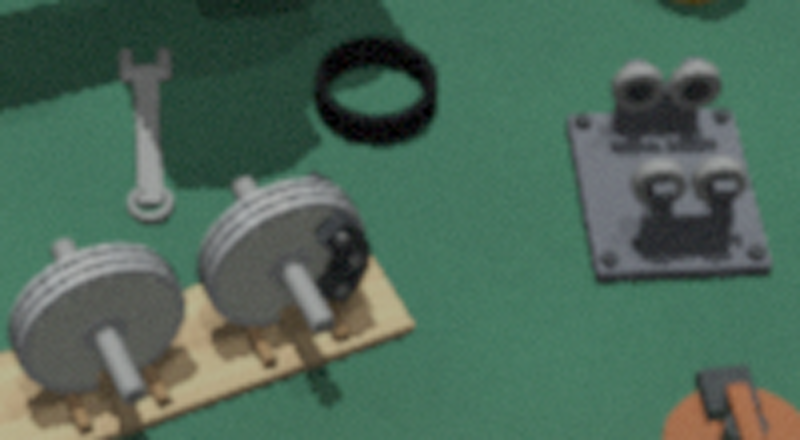

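```bash
cat > h.py <<'E'
import numpy as np, cv2
from cell import ctrl
from scipy.spatial.transform import Rotation as Ro
def ray(name,px,ee=None):
    c=ctrl.get_calibration(name); K=np.array([[c['fx'],0,c['cx']],[0,c['fy'],c['cy']],[0,0,1]])
    p=cv2.undistortPoints(np.array(px,float).reshape(-1,1,2),K,np.array(c['dist_coeffs']))[:,0]
    d=np.c_[p,np.ones(len(p))]
    if name!='wrist':
        R=np.array(c['R']);t=np.array(c['t']); return -R.T@t, d@R
    T=c['tool_from_camera']; pos,rot=ee
    Rw=Ro.from_euler('xyz',rot).as_matrix()
    return Rw@T[:3,3]+pos, d@(Rw@T[:3,:3]).T
def onz(name,px,z,ee=None):
    o,d=ray(name,px,ee); return o+d*((z-o[2])/d[:,2])[:,None]
E
python3 - <<'E'
from h import *
np.set_printoptions(precision=1,suppress=True)
tp=lambda a:np.array(a,float)/5+[120,155]
sc=lambda a:np.array(a,float)/4+[170,120]
A=onz('top',tp([[724,90],[747,338]]),69); print("axle top",A, A.mean(0),np.linalg.norm(A[0]-A[1]),np.degrees(np.arctan2(*(A[0]-A[1])[[1,0]])))
# scene near end of axle
o,d=ray('scene',sc([[322,322],[245,185]])); 
print('axle ends scene z69',onz('scene',sc([[320,322],[243,185]]),69))
for z in (0,8):
  C=onz('top',tp([[145,97],[348,152],[274,413],[67,357]]),z); print(C,C.mean(0)); print([np.linalg.norm(C[i]-C[i-1]) for i in range(4)])
C=onz('scene',sc([[570,120],[732,110],[770,268],[600,275]]),8); print('sc',C,C.mean(0))
# rollers: top silhouettes
P=onz('top',tp([[169,150],[244,173],[118,323],[193,342]]),75);print('rollers',P,P.mean(0))
E
```

```text
axle top [[586.7 -72.5  69. ]
 [458.4 -83.9  69. ]] [522.5 -78.2  69. ] 128.7795993624764 5.086382598704381
axle ends scene z69 [[583.9 -71.7  69. ]
 [458.7 -82.1  69. ]]
[[591.7 245.5   0. ]
 [561.  132.8   0. ]
 [417.6 172.    0. ]
 [448.2 286.    0. ]] [504.6 209.1   0. ]
[np.float64(149.0672516954566), np.float64(116.81789643515384), np.float64(148.65316305486812), np.float64(118.10441356656611)]
[[590.7 243.4   8. ]
 [560.3 131.5   8. ]
 [417.9 170.4   8. ]
 [448.3 283.7   8. ]] [504.3 207.3   8. ]
[np.float64(147.9753906136007), np.float64(115.9622496493501), np.float64(147.56433501525288), np.float64(117.23934353071282)]
sc [[419.8 174.2   8. ]
 [448.5 289.2   8. ]
 [592.  246.    8. ]
 [560.4 134.9   8. ]] [505.2 211.1   8. ]
rollers [[555.1 213.3  75. ]
 [543.2 174.5  75. ]
 [466.3 238.   75. ]
 [456.6 199.4  75. ]] [505.3 206.3  75. ]
```

```bash
cat >> h.py <<'E'
def plan(p,yawdeg,p0=None,r0=None):
    s=ctrl.read_state(); p0=s['ee_pos'] if p0 is None else p0; r0=s['ee_rot'] if r0 is None else r0
    R0=Ro.from_euler('xyz',r0); R1=Ro.from_euler('xyz',[np.pi,0,np.radians(yawdeg)])
    print('shift cm',np.round(R0.inv().apply(np.array(p)-p0)/10,2),'rot',np.round((R0.inv()*R1).as_rotvec(),3))
E
python3 - <<'E'
from h import *
plan([522,-77.5,230],95, [164.467,-628.86,242.29],[np.pi,0,.2557]); plan([522,-77.5,230],95)
E
```

```text
shift cm [ 48.54 -44.3    1.23] rot [ 0.     0.    -1.402]
shift cm [ 48.53 -44.25   1.22] rot [-1.000e-03 -1.000e-03 -1.402e+00]
```

Emit:
apply_moves --pt "48.5 -44.3 1.2 0 0 -1.402 0" --pt "48.5 -44.3 1.2 0 0 -1.402 0" --pt "48.5 -44.3 1.2 0 0 -1.402 0" --pt "48.5 -44.3 1.2 0 0 -1.402 0" --pt "48.5 -44.3 1.2 0 0 -1.402 0" --pt "48.5 -44.3 1.2 0 0 -1.402 0" --pt "48.5 -44.3 1.2 0 0 -1.402 0" --pt "48.5 -44.3 1.2 0 0 -1.402 0" --pt "48.5 -44.3 1.2 0 0 -1.402 0" --pt "48.5 -44.3 1.2 0 0 -1.402 0" --pt "48.5 -44.3 1.2 0 0 -1.402 0" --pt "48.5 -44.3 1.2 0 0 -1.402 0" --force 90

```text
time_s: 1.65
ee_pos: [522.0, -75.7, 229.9]
ee_rot: [-3.141, -0.0, 1.662]
wrist_force: [-1.0, 0.2, 0.3]
gripper_width: 85.2
```

Emit:
apply_moves --pt "0 0 0 0 0 0 0" --pt "0 0 0 0 0 0 0" --pt "0 0 0 0 0 0 0"

```text
time_s: 2.02
ee_pos: [521.3, -78.4, 230.4]
ee_rot: [3.142, 0.0, 1.656]
wrist_force: [-0.3, -0.6, -0.0]
gripper_width: 85.3
```

```bash
python3 - <<'E'
from h import *
s=ctrl.read_state(); print(s['time_s'],s['ee_pos'],s['ee_rot'],s['wrist_force'])
im=ctrl.capture('wrist'); cv2.imwrite('pics/w1.png',im[:,:,::-1])
E
```

```text
2.025 [521.28177197 -78.43202649 230.35107043] [3.14153532e+00 1.17408075e-04 1.65623579e+00] [-0.25540663 -0.575754   -0.02071215]
```

View pics/w1.png

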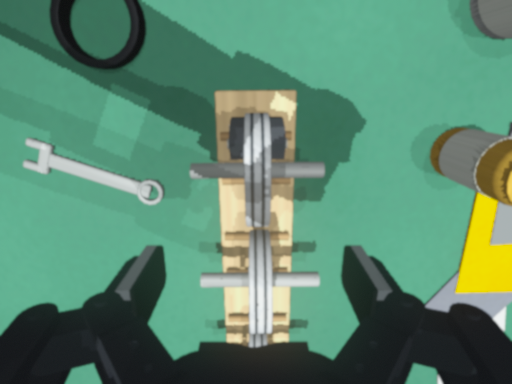

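The wrist view shows the flywheel's axle from (190,171) to (325,170), with its disc at column 258. The plain pulley is below it at row 280. I'll convert these to world points.

```bash
python3 - <<'E'
from h import *
np.set_printoptions(precision=1,suppress=True)
im=cv2.imread('pics/w1.png'); cv2.imwrite('pics/w1c.png',cv2.resize(im[80:240,170:345],None,fx=4,fy=3.7,interpolation=cv2.INTER_CUBIC))
ee=([521.28,-78.43,230.35],[3.14154,0.00012,1.65624])
A=onz('wrist',[[190,171],[325,170]],69,ee);print(A,A.mean(0),np.linalg.norm(A[0]-A[1]),np.degrees(np.arctan2(*(A[1]-A[0])[[1,0]])))
E
```

```text
[[459.  -80.8  69. ]
 [591.9 -68.3  69. ]] [525.4 -74.5  69. ] 133.5095242491446 5.392849591991029
```

View pics/w1c.png

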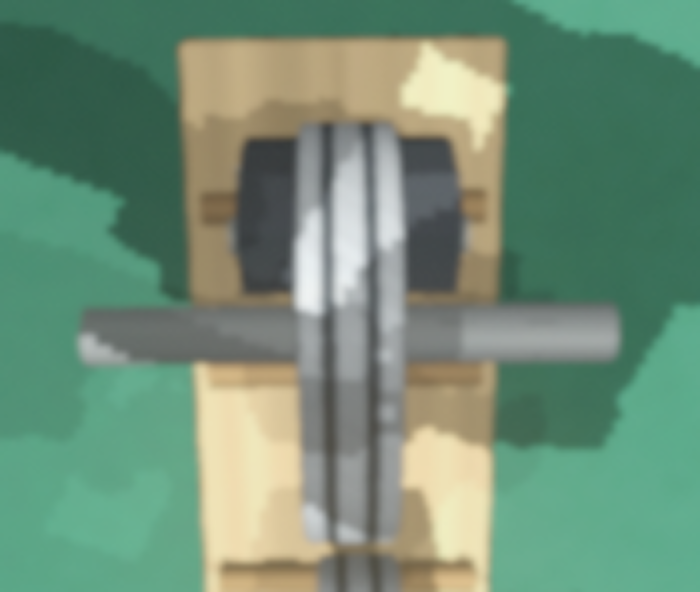

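```bash
python3 - <<'E'
from h import *
plan([524,-76,130],95.2); plan([524,-76,100],95.2)
E
```

```text
shift cm [ 0.21  0.28 10.04] rot [ 0.     0.    -0.005]
shift cm [ 0.21  0.28 13.04] rot [ 0.     0.    -0.005]
```

Emit:
apply_moves --pt "0.2 0.3 4 0 0 -0.005 0" --pt "0.2 0.3 8 0 0 -0.005 0" --pt "0.2 0.3 10 0 0 -0.005 0" --pt "0.2 0.3 11 0 0 -0.005 0" --pt "0.2 0.3 12 0 0 -0.005 0" --pt "0.2 0.3 13 0 0 -0.005 0" --pt "0.2 0.3 13 0 0 -0.005 0" --pt "0.2 0.3 13 0 0 -0.005 0"

```text
time_s: 3.08
ee_pos: [524.8, -75.4, 100.8]
ee_rot: [3.141, 0.0, 1.663]
wrist_force: [-0.0, -0.1, -0.4]
gripper_width: 85.2
```

```bash
python3 - <<'E'
from h import *
s=ctrl.read_state(); print(s['time_s'],s['ee_pos'],s['ee_rot'],s['wrist_force'])
for n in('wrist','scene','top'):
  im=ctrl.capture(n); cv2.imwrite(f'pics/{n}2.png',im[:,:,::-1])
im=cv2.imread("pics/scene2.png"); cv2.imwrite("pics/scene2c.png",cv2.resize(im[110:240,170:350],None,fx=4,fy=4,interpolation=cv2.INTER_CUBIC))
E
```

```text
3.075 [524.78149074 -75.398675   100.78615271] [3.14079761e+00 3.82100297e-04 1.66289018e+00] [-0.026984   -0.13662801 -0.39762983]
```

View pics/wrist2.png

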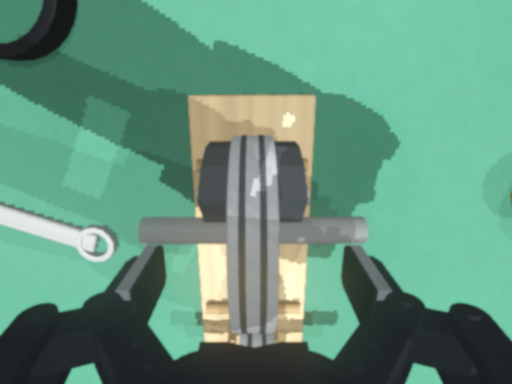

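View pics/scene2c.png

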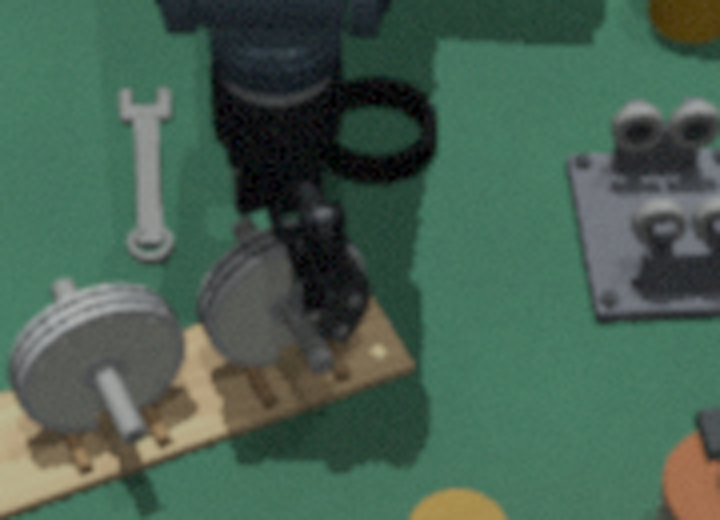

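The wrist view shows the disc centred at column 253, between the fingers (inner edges at 165 and 342). The axle runs from (140,230) to (367,230).

```bash
python3 - <<'E'
from h import *
np.set_printoptions(precision=1,suppress=True)
s=ctrl.read_state();ee=(s['ee_pos'],s['ee_rot']);print(ee)
A=onz('wrist',[[140,230],[367,230]],72,ee);print(A,A.mean(0),np.linalg.norm(A[0]-A[1]),np.degrees(np.arctan2(*(A[1]-A[0])[[1,0]])))
Rw=Ro.from_euler('xyz',ee[1]); print(Rw.inv().apply(A.mean(0)-ee[0]))
plan([523.8,-76,100],95.2)
E
```

```text
(array([524.8, -75.4, 100.8]), array([3.1, 0. , 1.7]))
[[459.4 -78.9  72. ]
 [590.4 -66.7  72. ]] [524.9 -72.8  72. ] 131.58437502496392 5.296348237752601
[ 2.6  0.4 28.8]
shift cm [-0.1 -0.1  0.1] rot [0. 0. 0.]
```

Emit:
apply_moves --pt "0 0 0 0 0 0 0.5" --pt "0 0 0 0 0 0 0.65" --pt "0 0 0 0 0 0 0.72" --pt "0 0 0 0 0 0 0.76" --pt "0 0 0 0 0 0 0.8" --pt "0 0 0 0 0 0 1" --pt "0 0 0 0 0 0 1" --pt "0 0 0 0 0 0 1" --force 90

```text
time_s: 4.22
ee_pos: [524.5, -75.3, 100.5]
ee_rot: [3.141, 0.0, 1.663]
wrist_force: [-1.0, 1.0, 3.9]
gripper_width: 21.1
```

Emit:
apply_moves --pt "0 0 -0.3 0 0 0 1" --pt "0 0 -0.8 0 0 0 1" --pt "0 0 -1.5 0 0 0 1" --pt "0 0 -2.5 0 0 0 1" --pt "0 0 -4 0 0 0 1" --pt "0 0 -6 0 0 0 1" --pt "0 0 -8 0 0 0 1" --pt "0 0 -9.5 0 0 0 1" --pt "0 0 -10.5 0 0 0 1" --pt "0 0 -11 0 0 0 1" --pt "0 0 -11 0 0 0 1" --pt "0 0 -11 0 0 0 1"

```text
time_s: 5.72
ee_pos: [523.9, -75.2, 209.5]
ee_rot: [-3.14, -0.001, 1.663]
wrist_force: [0.2, -0.2, -7.7]
gripper_width: 20.6
```

```bash
python3 - <<'E'
from h import *
s=ctrl.read_state(); print(s['time_s'],s['ee_pos'],s['ee_rot'],s['wrist_force'],s['torque'],s['gripper_width'])
for n in('wrist','scene'):
  im=ctrl.capture(n); cv2.imwrite(f'pics/{n}3.png',im[:,:,::-1])
im=cv2.imread("pics/scene3.png"); cv2.imwrite("pics/scene3c.png",cv2.resize(im[70:220,170:370],None,fx=4,fy=4,interpolation=cv2.INTER_CUBIC))
plan([505,208,210.8],74.5)
E
```

```text
5.725 [523.94953157 -75.16990142 209.45462064] [-3.14017849e+00 -6.80758875e-04  1.66273625e+00] [ 0.17556774 -0.17228468 -7.72537762] [-0.07838154  0.02711985  0.00383942] 20.63208746571731
shift cm [28.38  0.71 -0.11] rot [-0.001 -0.     0.362]
```

View pics/wrist3.png

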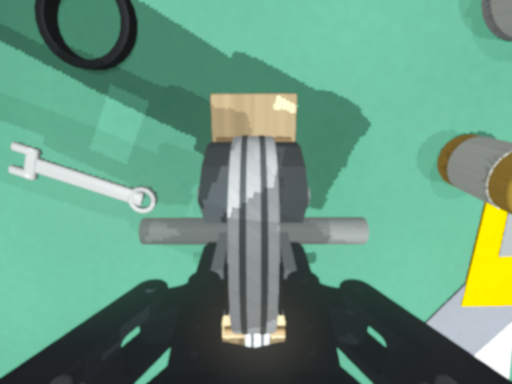

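View pics/scene3c.png

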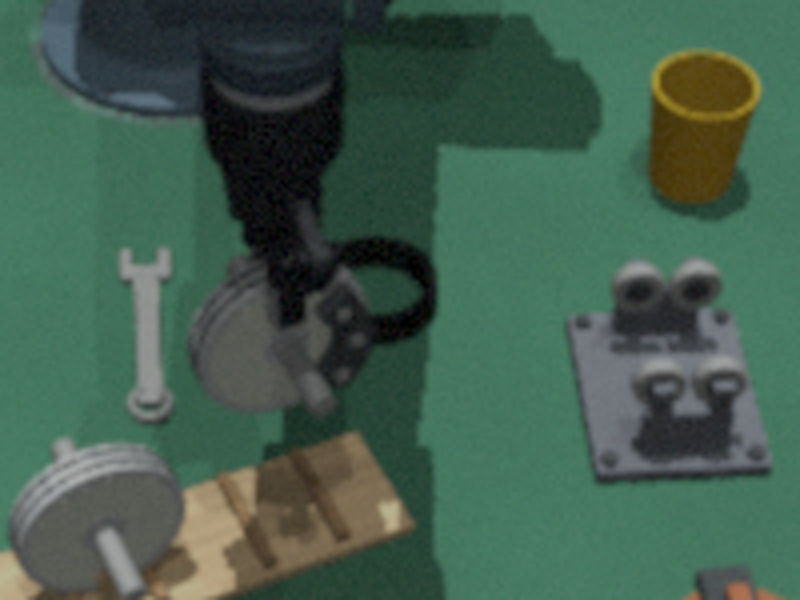

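The rack slot is empty and the axle sits in the hand as before, still at (140,230) to (367,230). Next I'll move to a spot 110 mm short of the stand and look at it with the wrist camera.

```bash
python3 - <<'E'
from h import *
plan([476,102,209.5],74.5)
E
```

```text
shift cm [18.09 -3.15  0.02] rot [-0.001 -0.     0.362]
```

Emit:
apply_moves --pt "1 -0.2 0 0 0 0.02 1" --pt "3 -0.5 0 0 0 0.06 1" --pt "6 -1 0 0 0 0.12 1" --pt "9 -1.6 0 0 0 0.18 1" --pt "12 -2.1 0 0 0 0.24 1" --pt "15 -2.6 0 0 0 0.3 1" --pt "17 -3 0 0 0 0.34 1" --pt "18 -3.1 0 0 0 0.362 1" --pt "18 -3.1 0 0 0 0.362 1" --pt "18 -3.1 0 0 0 0.362 1" --pt "18 -3.1 0 0 0 0.362 1"

```text
time_s: 7.2
ee_pos: [477.1, 100.7, 210.3]
ee_rot: [-3.141, 0.0, 1.3]
wrist_force: [0.2, -0.1, -8.3]
gripper_width: 20.9
```

```bash
python3 - <<'E'
from h import *
s=ctrl.read_state(); print(s['time_s'],s['ee_pos'],s['ee_rot'],s['wrist_force'],s['torque'],s['gripper_width'])
for n in('wrist','top'):
  im=ctrl.capture(n); cv2.imwrite(f'pics/{n}4.png',im[:,:,::-1])
E
```

```text
7.2 [477.05792297 100.71783171 210.28146087] [-3.14149836e+00  8.47026606e-05  1.30019573e+00] [ 0.2374463  -0.05848621 -8.3298507 ] [-0.07430013  0.02509974 -0.06630725] 20.94093461253613
```

View pics/wrist4.png

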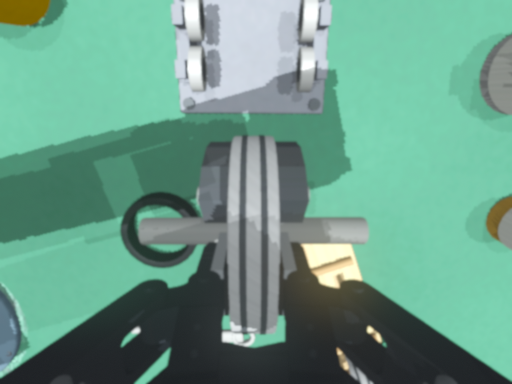

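```bash
python3 - <<'E'
import cv2
im=cv2.imread('pics/wrist4.png'); cv2.imwrite('pics/w4c.png',cv2.resize(im[0:120,165:345],None,fx=4.4,fy=4.4,interpolation=cv2.INTER_CUBIC))
E
```

```text
(no output)
```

View pics/w4c.png

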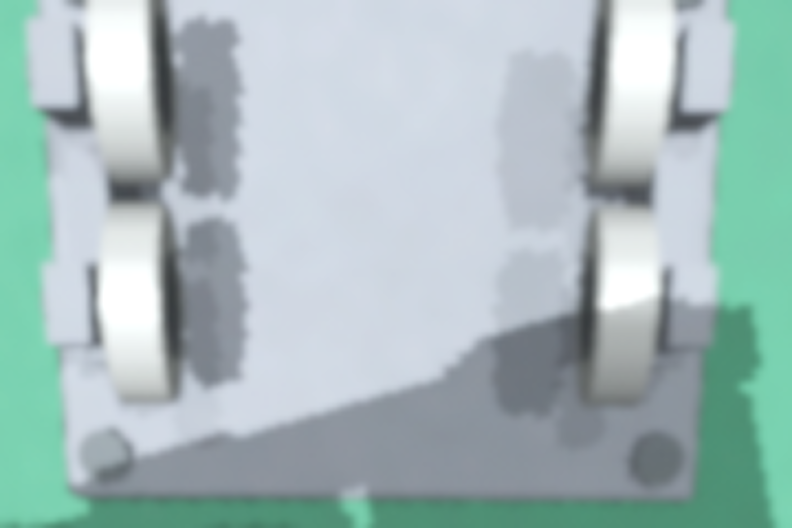

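```bash
python3 - <<'E'
from h import *
from scipy.optimize import brentq
np.set_printoptions(precision=2,suppress=True)
ee=(np.array([477.06,100.72,210.28]),np.array([np.pi,0,1.3002]))
R=Ro.from_euler('xyz',ee[1])
px=np.array([[251.5,45.5],[251.5,42.0],[251.5,257/4.4*0+92],[251.5,112.3]])
o,d=ray('wrist',px,ee); o=R.inv().apply(o-ee[0]); d=R.inv().apply(d)  # tool frame
zt=ee[0][2]-65
for k,sgn in ((0,-1),(1,1)):
    f=lambda c: None
    dd=d[k][[0,2]]/np.linalg.norm(d[k][[0,2]])
    n=np.array([-dd[1],dd[0]])  # normal
    def dist(c,s): return np.dot(np.array([c+s*20,zt])-o[[0,2]],n)
    sols=[]
    for r in (18,-18):
        sols.append(brentq(lambda c:dist(c,sgn)-r,-500,800))
    print(k,sols)
# near roller front silhouette row 402/4.4, far... base edge
for r in (402/4.4,):
    o2,d2=ray('wrist',[[251.5,r]],ee); d2=R.inv().apply(d2)[0]; dd=d2[[0,2]]/np.linalg.norm(d2[[0,2]]); n=np.array([-dd[1],dd[0]])
    print('near low',[brentq(lambda c:np.dot(np.array([c-20,zt])-o[[0,2]],n)-q,-500,800) for q in(18,-18)])
# base front edge at z=8/0
for z in (0,8): 
    P=onz('wrist',[[181,110.7],[322.3,112.5],[251.6,111.6]],z,ee); print('base edge tool',R.inv().apply(P-ee[0]), 'world ang',np.degrees(np.arctan2(*(P[1]-P[0])[[1,0]])))
# roller treads: left/right, at z ~80
P=onz('wrist',[[195,300/4.4],[307.7,300/4.4],[193.5,22],[310.5,22]],80,ee); print('tread tool',R.inv().apply(P-ee[0]));print(P)
# axle in hand
for dep in(29,32): 
    q=o+ (d[0]*0); px2=[[140,230],[367,230],[253.3,230]]; o3,d3=ray('wrist',px2,ee); d3=R.inv().apply(d3); print('axle tool',o+d3*((dep-o[2])/d3[:,2])[:,None])
E
```

```text
0 [116.6882326261699, 152.967931235641]
1 [79.33672255608167, 115.66097732820958]
near low [80.32578463558309, 116.32657101058646]
base edge tool [[ 57.79 -78.79 210.28]
 [ 56.06  75.04 210.28]
 [ 56.83  -2.   210.28]] world ang -16.15056908299859
base edge tool [[ 58.31 -76.96 202.28]
 [ 56.62  73.27 202.28]
 [ 57.38  -1.97 202.28]] world ang -16.150569082998583
tread tool [[ 96.23 -47.03 130.28]
 [ 96.34  43.31 130.28]
 [129.68 -46.4  130.28]
 [129.8   43.72 130.28]]
[[457.47 206.02  80.  ]
 [544.55 181.98  80.  ]
 [467.01 238.09  80.  ]
 [553.89 214.11  80.  ]]
axle tool [[  2.41 -66.    29.  ]
 [  2.52  65.71  29.  ]
 [  2.54  -0.29  29.  ]]
axle tool [[  0.96 -67.22  32.  ]
 [  1.07  66.94  32.  ]
 [  1.1   -0.28  32.  ]]
```

Emit:
apply_moves --pt "1 0 0 0 0 0 1" --pt "3 0 0 0 0 0 1" --pt "5.5 -0.1 0 0 0 0 1" --pt "8 -0.1 0 0 0 0 1" --pt "10 -0.1 0 0 0 0 1" --pt "11 -0.1 0.5 0 0 0 1" --pt "11.5 -0.15 2 0 0 0 1" --pt "11.5 -0.15 4 0 0 0 1" --pt "11.5 -0.15 6 0 0 0 1" --pt "11.5 -0.15 7 0 0 0 1" --pt "11.5 -0.15 7 0 0 0 1" --pt "11.5 -0.15 7 0 0 0 1"

```text
time_s: 8.8
ee_pos: [506.9, 212.3, 141.1]
ee_rot: [3.14, -0.001, 1.301]
wrist_force: [0.1, -0.2, -7.1]
gripper_width: 20.9
```

```bash
python3 - <<'E'
from h import *
s=ctrl.read_state(); print(s['time_s'],s['ee_pos'],s['ee_rot'],s['wrist_force'],s['torque'],s['gripper_width'])
for n in('wrist','scene','top'):
  im=ctrl.capture(n); cv2.imwrite(f'pics/{n}5.png',im[:,:,::-1])
im=cv2.imread("pics/scene5.png"); cv2.imwrite("pics/scene5c.png",cv2.resize(im[100:210,270:410],None,fx=5,fy=5,interpolation=cv2.INTER_CUBIC))
im=cv2.imread("pics/top5.png"); cv2.imwrite("pics/top5c.png",cv2.resize(im[155:260,100:220],None,fx=5,fy=5,interpolation=cv2.INTER_CUBIC))
E
```

```text
8.8 [506.90551729 212.30301062 141.11731031] [ 3.14011350e+00 -7.04817016e-04  1.30052584e+00] [ 0.08109785 -0.22400727 -7.14676634] [-0.10101587  0.00820433  0.02950559] 20.891006115285904
```

View pics/wrist5.png

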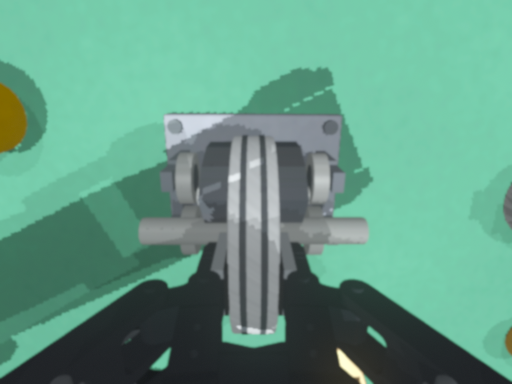

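View pics/scene5c.png

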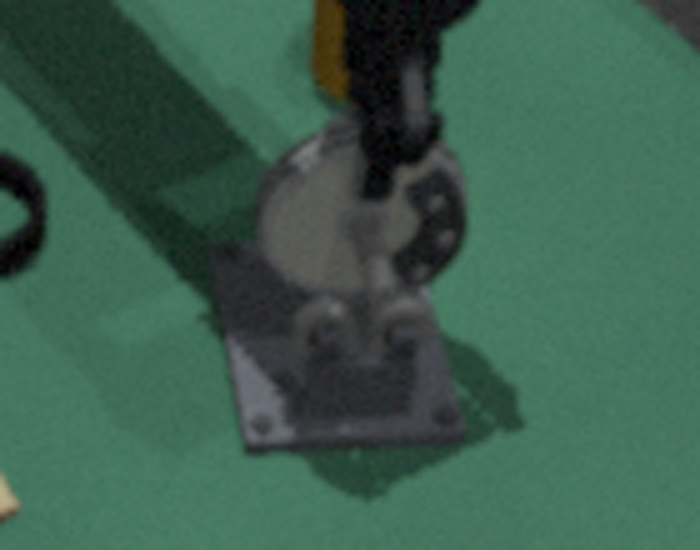

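View pics/top5c.png

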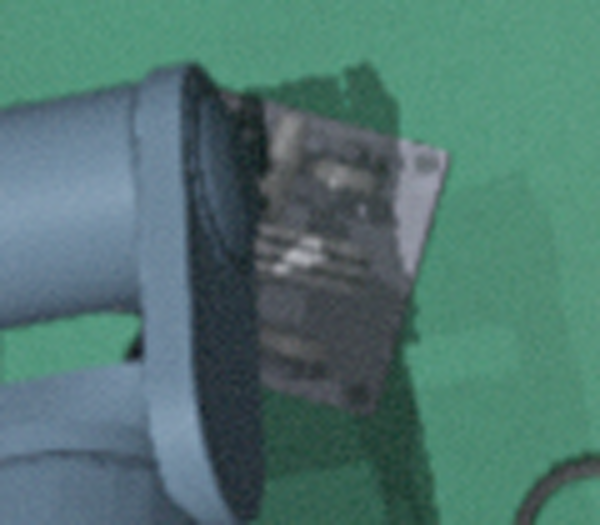

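```bash
python3 - <<'E'
from h import *
from scipy.optimize import brentq
np.set_printoptions(precision=2,suppress=True)
im=cv2.imread('pics/wrist5.png'); cv2.imwrite('pics/w5c.png',cv2.resize(im[100:270,150:355],None,fx=3.5,fy=3.5,interpolation=cv2.INTER_CUBIC))
ee=(np.array([506.9,212.3,141.0]),np.array([np.pi,0,1.3002])); R=Ro.from_euler('xyz',ee[1])
for z in(0,8):
  P=onz('wrist',[[166,114],[341,115]],z,ee); print(R.inv().apply(P-ee[0])-[60,0,0])
E
```

```text
[[ -0.46 -76.25 141.  ]
 [ -1.13  76.24 141.  ]]
[[  0.14 -74.04 133.  ]
 [ -0.51  73.99 133.  ]]
```

View pics/w5c.png

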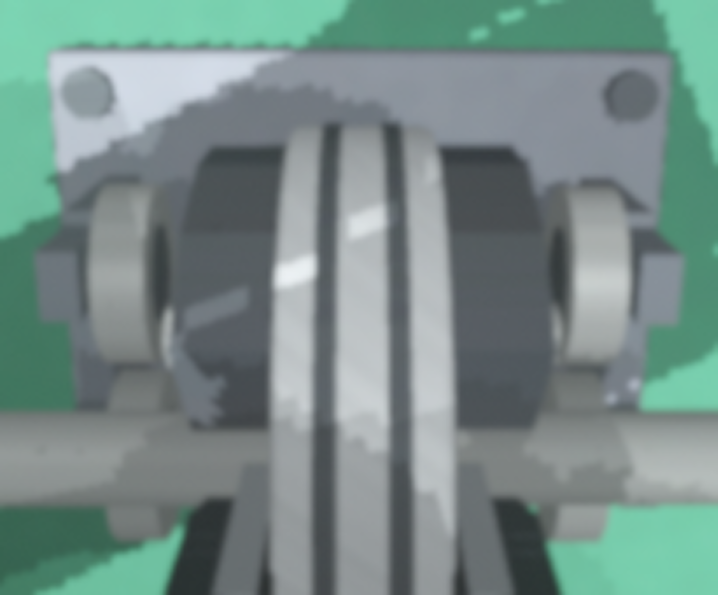

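```bash
python3 - <<'E'
from h import *
from scipy.optimize import brentq
ee=(np.array([506.9,212.3,141.0]),np.array([np.pi,0,1.3002])); R=Ro.from_euler('xyz',ee[1]); zt=141-65
for name,r,s in(('far top',152,20),('far bottom',203.5,20),('near bottom',254.3,-20)):
    o,d=ray('wrist',[[253,r]],ee); o=R.inv().apply(o-ee[0]); d=R.inv().apply(d)[0][[0,2]]; d/=np.linalg.norm(d); n=np.array([-d[1],d[0]])
    print(name,[round(brentq(lambda c:np.dot(np.array([c+s,zt])-o[[0,2]],n)-q,-500,500),2) for q in(18,-18)])
o,d=ray('wrist',[[253,411/3.5+100],[253,503/3.5+100]],ee); o=R.inv().apply(o-ee[0]); d=R.inv().apply(d)
for dep in (29,31.5):
    for k,s in((0,1),(1,-1)):
        dd=d[k][[0,2]]/np.linalg.norm(d[k][[0,2]]); n=np.array([-dd[1],dd[0]])
        print('axle',dep,k,[round(brentq(lambda c:np.dot(np.array([c,dep])-o[[0,2]],n)-q,-500,500),2) for q in(8,-8)])
E
```

```text
far top [0.56, 37.26]
far bottom [-38.18, 0.33]
near bottom [-41.43, 0.19]
axle 29 0 [1.72, 19.15]
axle 29 1 [-15.4, 2.75]
axle 31.5 0 [0.64, 18.07]
axle 31.5 1 [-16.74, 1.41]
```

Emit:
apply_moves --pt "-0.05 0 0.4 0 0 0 1" --pt "-0.05 0 0.9 0 0 0 1" --pt "-0.05 0 1.4 0 0 0 1" --pt "-0.05 0 1.8 0 0 0 1" --pt "-0.05 0 2.1 0 0 0 1" --pt "-0.05 0 2.3 0 0 0 1" --pt "-0.05 0 2.4 0 0 0 1" --pt "-0.05 0 2.5 0 0 0 1" --pt "-0.05 0 2.5 0 0 0 1" --pt "-0.05 0 2.5 0 0 0 1"

```text
time_s: 10.2
ee_pos: [506.2, 211.9, 115.4]
ee_rot: [3.141, -0.0, 1.301]
wrist_force: [-0.4, 0.1, -8.2]
gripper_width: 21.0
```

Emit:
apply_moves --pt "0 0 0.05 0 0 0 1" --pt "0 0 0.1 0 0 0 1" --pt "0 0 0.15 0 0 0 1" --pt "0 0 0.15 0 0 0 1"

```text
time_s: 10.7
ee_pos: [506.1, 211.8, 113.7]
ee_rot: [-3.141, 0.0, 1.301]
wrist_force: [0.0, -0.2, -8.3]
gripper_width: 20.9
```

Emit:
apply_moves --pt "0 0 0.04 0 0 0 1" --pt "0 0 0.07 0 0 0 1" --pt "0 0 0.07 0 0 0 1"

```text
time_s: 11.08
ee_pos: [506.1, 211.8, 113.4]
ee_rot: [-3.142, 0.0, 1.301]
wrist_force: [-1.7, -1.0, -5.2]
gripper_width: 21.3
```

```bash
python3 - <<'E'
from h import *
s=ctrl.read_state(); print(s['time_s'],s['ee_pos'],s['wrist_force'],s['torque'])
E
```

```text
11.075 [506.14518784 211.79829106 113.35587419] [-1.7051302  -0.95453387 -5.19572671] [-0.3709911   0.36841778 -0.21580351]
```

Emit:
apply_moves --pt "0 0 0.03 0 0 0 1" --pt "0 0 0.05 0 0 0 1" --pt "0 0 0.05 0 0 0 1"

```text
time_s: 11.45
ee_pos: [506.2, 211.8, 113.0]
ee_rot: [-3.142, 0.0, 1.3]
wrist_force: [-4.5, -0.8, -0.9]
gripper_width: 20.5
```

```bash
python3 - <<'E'
from h import *
s=ctrl.read_state(); print(s['time_s'],s['ee_pos'],s['ee_rot'],s['wrist_force'],s['torque'])
R=Ro.from_euler('xyz',s['ee_rot']); print('tool',R.inv().apply(s['wrist_force']),R.inv().apply(s['torque']))
E
```

```text
11.45 [506.18047045 211.81948644 113.02899026] [-3.14153308e+00  3.36968678e-05  1.30046298e+00] [-4.51136231 -0.8138912  -0.9152351 ] [-0.50823157  0.68927931 -0.41903089]
tool [-1.98907285 -4.13011197  0.91554816] [ 0.52853552 -0.67382251  0.41905323]
```

Contact now carries the weight. A yaw moment of +0.42 N·m about the tool z axis suggests a small misalignment. It has the same sign as the base-edge angle I measured. I'll comply with it slightly.

Emit:
apply_moves --pt "-0.02 -0.02 0 0 0 0.005 1" --pt "-0.03 -0.04 0 0 0 0.01 1" --pt "-0.03 -0.04 0 0 0 0.01 1" --pt "-0.03 -0.04 0 0 0 0.01 1"

```text
time_s: 11.95
ee_pos: [506.1, 211.7, 112.9]
ee_rot: [3.141, -0.0, 1.291]
wrist_force: [-0.1, -1.5, 0.1]
gripper_width: 20.6
```

```bash
python3 - <<'E'
from h import *
s=ctrl.read_state(); print(s['time_s'],s['ee_pos'],s['ee_rot'],s['wrist_force'],s['torque'])
R=Ro.from_euler('xyz',s['ee_rot']); print('tool',R.inv().apply(s['wrist_force']),R.inv().apply(s['torque']))
for n in('wrist','scene'):
  im=ctrl.capture(n); cv2.imwrite(f'pics/{n}6.png',im[:,:,::-1])
im=cv2.imread("pics/scene6.png"); cv2.imwrite("pics/scene6c.png",cv2.resize(im[110:220,280:400],None,fx=5,fy=5,interpolation=cv2.INTER_CUBIC))
im=cv2.imread('pics/wrist6.png'); cv2.imwrite('pics/w6c.png',cv2.resize(im[90:270,120:390],None,fx=2.9,fy=2.9,interpolation=cv2.INTER_CUBIC))
E
```

```text
11.95 [506.10033805 211.74536837 112.93231573] [ 3.14050092e+00 -4.44732535e-04  1.29127915e+00] [-0.14770189 -1.48473771  0.11559691] [-0.27388186  0.32677617  0.08746494]
tool [-1.46781135  0.26778401 -0.11595742] [ 0.23857075 -0.35331138 -0.08774462]
```

View pics/scene6c.png

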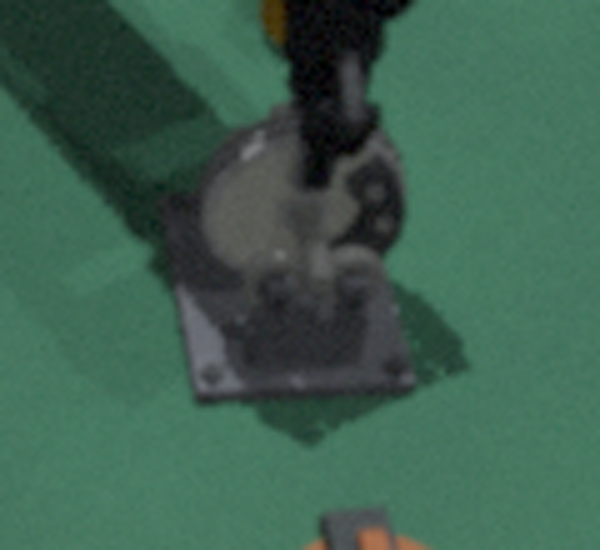

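View pics/w6c.png

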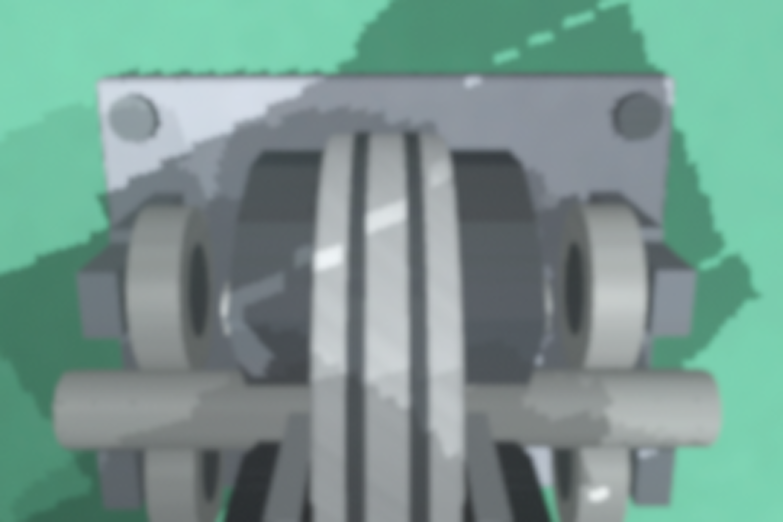

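Both axle ends lie between their roller pairs, the weight is off the wrist, and the lateral forces are near zero. I'll ease the grip, then open.

Emit:
apply_moves --pt "0 0 0.01 0 0 0 1" --pt "0 0 0.01 0 0 0 0.76" --pt "0 0 0.01 0 0 0 0.72" --pt "0 0 0.01 0 0 0 0.6" --pt "0 0 0.01 0 0 0 0.45" --pt "0 0 0.01 0 0 0 0.3" --pt "0 0 0.01 0 0 0 0.1" --pt "0 0 0.01 0 0 0 0" --pt "0 0 0.01 0 0 0 0" --pt "0 0 0.01 0 0 0 0" --pt "0 0 0.01 0 0 0 0" --force 25

```text
time_s: 13.42
ee_pos: [505.7, 211.7, 112.5]
ee_rot: [3.142, -0.0, 1.291]
wrist_force: [-0.1, 0.6, 0.5]
gripper_width: 85.8
```

```bash
python3 - <<'E'
from h import *
s=ctrl.read_state(); print(s['time_s'],s['ee_pos'],s['ee_rot'],s['wrist_force'],s['torque'],s['gripper_width'])
for n in('wrist',):
  im=ctrl.capture(n); cv2.imwrite(f'pics/{n}7.png',im[:,:,::-1])
E
```

```text
13.425 [505.65186831 211.66686376 112.50171235] [ 3.14156768e+00 -3.25362403e-05  1.29078878e+00] [-0.05367305  0.63370691  0.51962201] [-0.02415409  0.01507628 -0.04090032] 85.76653231791782
```

View pics/wrist7.png

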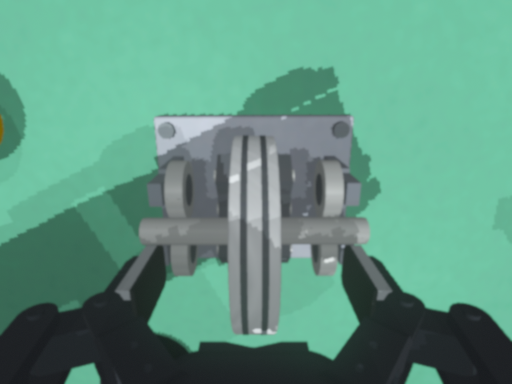

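Released. The axle is still in the notches and the weights are swinging below. Next I'll retreat straight up and wait.

Emit:
apply_moves --pt "0 0 -0.5 0 0 0 0" --pt "0 0 -1.5 0 0 0 0" --pt "0 0 -3 0 0 0 0" --pt "0 0 -5 0 0 0 0" --pt "0 0 -7.5 0 0 0 0" --pt "0 0 -10 0 0 0 0" --pt "0 0 -13 0 0 0 0" --pt "0 0 -16 0 0 0 0" --pt "0 0 -18 0 0 0 0" --pt "0 0 -19 0 0 0 0" --pt "0 0 -19 0 0 0 0" --pt "0 0 -19 0 0 0 0"

```text
time_s: 14.98
ee_pos: [505.1, 211.5, 301.1]
ee_rot: [-3.139, 0.001, 1.291]
wrist_force: [0.4, 1.2, 0.6]
gripper_width: 85.3
```

Emit:
apply_moves --pt "-6 0 0 0 0 0 0" --pt "-12 0 0 0 0 0 0" --pt "-16 0 0 0 0 0 0" --pt "-20 0 0 0 0 0 0" --pt "-20 0 0 0 0 0 0" --pt "-20 0 0 0 0 0 0" --pt "-20 0 0 0 0 0 0" --pt "-20 0 0 0 0 0 0" --pt "-20 0 0 0 0 0 0" --pt "-20 0 0 0 0 0 0" --pt "-20 0 0 0 0 0 0" --pt "-20 0 0 0 0 0 0"

```text
time_s: 16.48
ee_pos: [450.4, 19.4, 302.5]
ee_rot: [3.142, 0.0, 1.291]
wrist_force: [-1.3, -0.4, -0.1]
gripper_width: 85.6
```

Emit:
apply_moves --pt "0 0 0 0 0 0 0" --pt "0 0 0 0 0 0 0" --pt "0 0 0 0 0 0 0" --pt "0 0 0 0 0 0 0" --pt "0 0 0 0 0 0 0" --pt "0 0 0 0 0 0 0" --pt "0 0 0 0 0 0 0" --pt "0 0 0 0 0 0 0" --pt "0 0 0 0 0 0 0" --pt "0 0 0 0 0 0 0" --pt "0 0 0 0 0 0 0" --pt "0 0 0 0 0 0 0"

```text
time_s: 17.98
ee_pos: [450.4, 19.4, 302.5]
ee_rot: [-3.142, -0.0, 1.291]
wrist_force: [1.4, -0.4, 0.3]
gripper_width: 85.5
```

Emit:
apply_moves --pt "0 0 0 0 0 0 0" --pt "0 0 0 0 0 0 0" --pt "0 0 0 0 0 0 0" --pt "0 0 0 0 0 0 0" --pt "0 0 0 0 0 0 0" --pt "0 0 0 0 0 0 0" --pt "0 0 0 0 0 0 0" --pt "0 0 0 0 0 0 0" --pt "0 0 0 0 0 0 0" --pt "0 0 0 0 0 0 0" --pt "0 0 0 0 0 0 0" --pt "0 0 0 0 0 0 0"

```text
time_s: 19.48
ee_pos: [450.4, 19.4, 302.5]
ee_rot: [3.142, 0.0, 1.291]
wrist_force: [-0.4, 1.0, -0.6]
gripper_width: 85.3
```

```bash
python3 - <<'E'
from h import *
s=ctrl.read_state(); print(s['time_s'],s['ee_pos'],s['wrist_force'])
for n in('wrist','scene','top'):
  im=ctrl.capture(n); cv2.imwrite(f'pics/{n}8.png',im[:,:,::-1])
im=cv2.imread("pics/scene8.png"); cv2.imwrite("pics/scene8c.png",cv2.resize(im[100:260,110:390],None,fx=2.8,fy=2.8,interpolation=cv2.INTER_CUBIC))
E
```

```text
19.475 [450.37912219  19.42155109 302.51263382] [-0.37391615  0.9543943  -0.55418511]
```

View pics/scene8c.png

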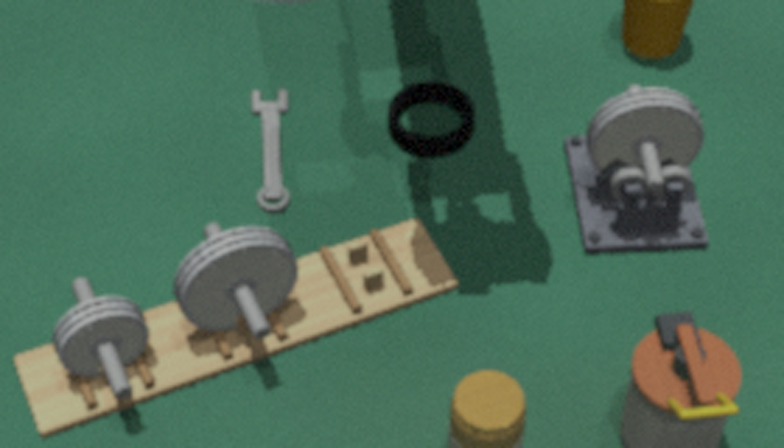

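View pics/wrist8.png

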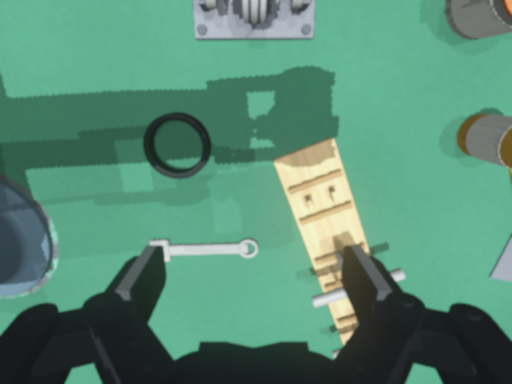

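The flywheel sits in the stand with its weights below the axle, and the other two pulleys are still in the rack. I'll wait a little longer and compare frames to check that it is still.

Emit:
apply_moves --pt "0 0 0 0 0 0 0" --pt "0 0 0 0 0 0 0" --pt "0 0 0 0 0 0 0" --pt "0 0 0 0 0 0 0" --pt "0 0 0 0 0 0 0" --pt "0 0 0 0 0 0 0" --pt "0 0 0 0 0 0 0" --pt "0 0 0 0 0 0 0" --pt "0 0 0 0 0 0 0" --pt "0 0 0 0 0 0 0" --pt "0 0 0 0 0 0 0"

```text
time_s: 21.0
ee_pos: [450.4, 19.4, 302.5]
ee_rot: [-3.142, -0.0, 1.291]
wrist_force: [0.2, -0.2, -0.1]
gripper_width: 85.2
```

```bash
python3 - <<'E'
from h import *
a=cv2.imread('pics/scene8.png').astype(int)
fs=[]
for i in range(6): fs.append(ctrl.capture('scene')[:,:,::-1].astype(int)); 
for f in [a]+fs[1:]:
    d=np.abs(f-fs[0]); print(d[120:190,310:370].mean().round(2), d[240:300,20:60].mean().round(2), d[120:190,310:370].max())
cv2.imwrite('pics/scene9c.png',cv2.resize(np.mean(fs,0).astype(np.uint8)[120:200,300:380],None,fx=7,fy=7,interpolation=cv2.INTER_CUBIC))
t=ctrl.capture('top')[:,:,::-1]; cv2.imwrite('pics/top9c.png',cv2.resize(t[150:245,120:280],None,fx=5,fy=5,interpolation=cv2.INTER_CUBIC))
print(ctrl.read_state()['time_s'])
E
```

```text
2.1 2.05 14
2.06 1.99 13
2.1 2.05 14
2.12 2.06 16
2.11 2.07 15
2.06 2.04 13
21.35
```

View pics/scene9c.png

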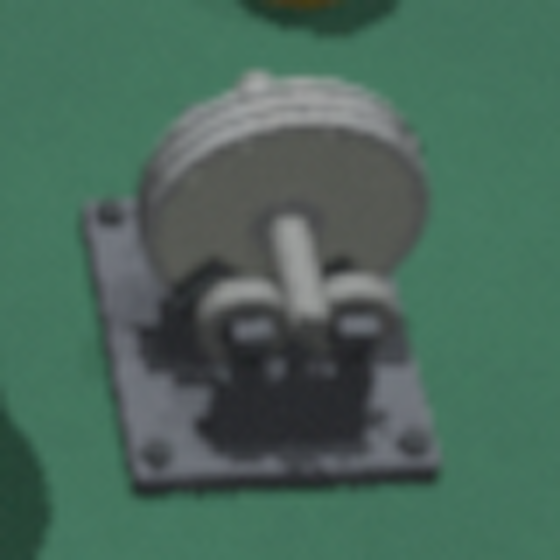

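View pics/top9c.png

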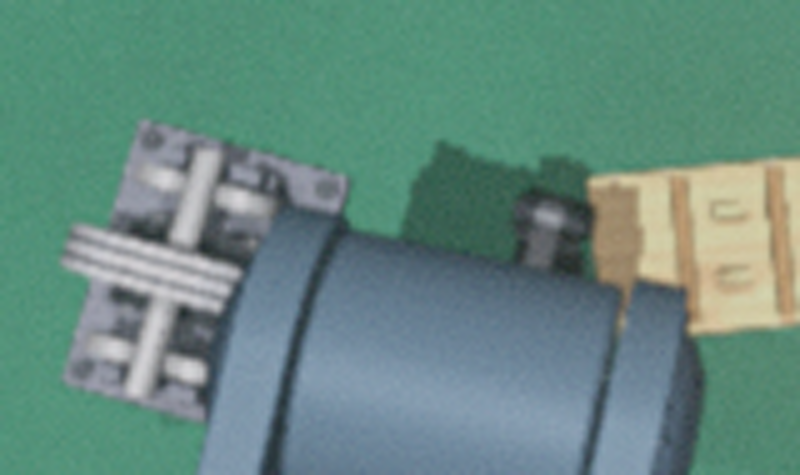

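The flywheel is still: frame differences there match the background noise. Both axle ends lie in the notches, the weights are underneath, and the arm is clear. I'll hand the job in.

```bash
python3 -c "
from cell import ctrl
print(ctrl.close_job())"
```

```text
the job is handed in; nothing more can be done
None
```

The flywheel is on the balancing stand, hanging still with its weights below the axle. I handed the job in at about 21.4 s.

**What I did:** I gripped the flywheel across the top of its bare faces at 90 N and lifted it straight out. I carried it upright to the stand and lowered it until the wrist no longer felt its weight. At first contact there was a slight yaw misalignment, about 0.4 N·m, which I cleared with a turn of about 0.6°. Then I eased the grip, opened the jaws and withdrew straight up.

**Last checks:**
- **Seating:** the top and scene views show both axle ends between their roller pairs.
- **Stillness:** frames taken 1.5 s apart differ only by the background noise.
- **Weights:** they are no longer at the side and sit under the axle. The rollers hide them, so I did not measure the hanging angle itself.
- **Other pulleys:** both are standing in the rack.
- **Arm:** it is clear of everything.

The top and wrist cameras disagreed by about 4 mm on absolute positions. They agreed to about 1 mm on the distance from rack to stand, so I worked from that.

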